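Set the length gauge by sliding its carriage to the marked stop

ROBOT

A 6-joint arm with a two-finger parallel gripper is mounted at the origin on the work surface; the furniture and walls round the work are solid. World frame = base frame: x ahead of the robot, y to its left, z up, the work surface at z = 0. Lengths are in mm, angles in rad, forces in N, time in s.
With the tool pointing down it reaches from about 325 to 900 mm from the base axis. Payload 6.1 kg.
Tool frame: the origin (TCP) lies at the very end of the fingers, on their centre line; the grasp point (between the pads) lies 19 mm behind it; z points along the fingers, y is the line along which they close (so a half turn about z gives the same grasp; the last joint's range is limited). The gripper opens to 85 mm and grips with 20 to 120 N. Pads are 22 mm wide; open, the fingers measure 114 mm over their backs; the gripper's body (76 mm by 85 mm) begins 54 mm behind the grasp point. The pads swing forward as they close: fully open they stand 13 mm farther back than shut.
Start: joints at [1.108, 0.22, 1.526, -0, 1.395, -0.126], TCP at [206.541, 589.878, 231.3] pointing down, gripper open.
Joint ranges: [-2.98, 2.98], [-0.91, 2.08], [0.09, 2.57], [-1.24, 4.39], [0.2, 2.65], [-2.68, 2.68]. Speed limits (rad/s): [2.57, 2.57, 3.01, 3.14, 3.14, 3.14].

INTERFACE

Orientations are given as a unit quaternion [w, x, y, z].
In Python, from station import bot, optics gives the robot as it stands.
- The arm moves only by the shell command python3 -m handwheel 'ROWS' [OPENING] [FORCE]. ROWS is JSON, a list of rows, each a list of 2 entries, a list of its own where there are three numbers: the shift along the tool's x, y, z in m, then the turn about the tool's z in degrees. A call has 1 to 20 rows; each row is the pose to reach, as a shift and turn from the pose commanded when the call began, along the tool's axes at that moment; what a row does not reach only later rows make up. A row lasts 1/8 s, in which the tool goes at most 62.5 mm and 10.7 degrees, less where a joint would pass 70% of its speed; a pose out of reach is approached as far as the arm can. A call with a gripper value outside its range is refused whole. OPENING is the closure, from 0 (fully open) to 1 (shut), set as the call begins (- or left out, the last holds). The fingers move at their own pace and stop on an object; FORCE is the grip in N (left out, the last holds). Time passes only in rows, so rows that repeat a pose let the fingers close. It gives the time, the measured TCP pose, the force, the opening and the grip force at its end, in the units of the state.
- bot.read_state(): the state, without advancing time (a new reading comes with each control period).
- optics.snapshot(name): name is "scene" or "top" or "wrist"; returns the picture (384x512x3 uint8, blue, green, red); there is no depth.
- optics.calibration(name): a dict with "camera_matrix" (3x3 intrinsics, pixels), "view" (4x4, takes a point from world to camera coordinates); the wrist camera has in their place "T_tool_cam" (4x4, takes a point from camera to tool coordinates, whose origin is the TCP and whose axes are the flange's). Camera axes: x right, y up, looking along -z (the intrinsics and any distortion apply to the point x, -y, -z); pixel columns grow to the right and rows downward; lengths in mm; the calibration is good to about 2 mm. A picture is of the moment at which its call begins: read the wrist's pose just before it. calibration takes no time and is no camera call.
- bot.job_done(): hands the job in; it is judged then, once.
The state is a dict: "clock": time; "qpos": joint angles; "qvel": joint speeds; "tau": joint torques, N m; "tool_pos": TCP position; "eef_rot": TCP orientation; "force": force on the tool from outside, world axes, zero at the start; "moment": the same for the moment, N m; "width": finger opening in mm; "finger_force": force on a finger pad.
Only numpy, scipy, OpenCV 4.12 (cv2) and the standard library are available. Lean on these libraries where they do the work, as an engineer would, in place of code of your own. Each camera call takes 0.05 s, during which the arm holds its last target. There are 200 camera calls.

TASK

Set the length gauge: with the fingertips press down the release pad in the middle of its black carriage to free the brake, keep it pressed all the way as you push the carriage along the rail, and bring it fully home against the marked stop, the one that carries the diamond-shaped plate. Then let the pad spring back up so that the brake holds the carriage there. Do it gently, never force the carriage along while the brake is on, do not grip or lift anything, and leave the spoon blank, the sanding block and the tape roll where they lie.

Things in the scene. Friction and masses are not known exactly. Their poses are not given: they have to be found in the camera images.
- gauge: The length gauge, screwed to the table: a plywood board 100 x 350 x 15 mm with a slotted aluminium rail (40 mm wide, top 33 mm above the table) along its own y axis. Origin on the table under the middle of the rail; z up; the board reaches from x = -70 to +30 mm and y = -175 to +175 mm in this frame.
- carriage (a joint): Position of the black carriage along the gauge's +y axis, m; 0 at the middle of the rail. It slides freely (about 1 N) while the brake is off; with the brake on it withstands a push of about 8 N.
- carriage_mid (a point): Point on the carriage's centre line, 34 mm above the table, at the middle of its length. The carriage is 84 mm long (along gauge y) and 60 mm wide; an 18 mm thick raised cheek stands at either end, its top 62 mm above the table. Between the cheeks is a pocket 48 mm long (along gauge y), open to both sides (gauge x), whose floor is the release pad. A thin steel fence plate reaches 66 mm out to gauge -x at the height of the rail top or lower.
- pad_top (a point): Middle of the top face of the grey release pad, which fills the pocket in the middle of the carriage: 36 mm (gauge x) by 45 mm (gauge y); the top is 50 mm above the table when up and 42 mm when fully down. The cheeks rise 12 mm above it, so a fingertip that presses it can push the carriage by a cheek.
- release_pad (a joint): How far the release pad is pressed, m: 0 up (brake on), 0.008 fully down. A spring holds it up with about 13 N, rising to 15 N at the bottom. Pressed 2 mm or more the brake is off; let go, it springs back up and the brake holds.
- marked_stop: The marked stop: a steel block 48 x 16 x 20 mm (gauge x, y, z) clamped on the rail near one end, with an upright dark diamond-shaped plate (about 34 mm from corner to corner) on a short stem, top 89 mm above the table. Origin in the middle of the block's underside on the rail's top, 33 mm above the table. It may be at either end. When the carriage rests against it, carriage_mid is 50 mm from this origin, measured along the rail.
- plain_stop: The other stop, at the other end of the rail: the same steel block with a round thumb screw (18 mm across, 12 mm high) in place of the diamond. Origin as for the marked stop.
- spoon: Bystander: a wooden spoon blank 163 mm long, 42 mm wide, 24 mm high, lying on the table before the gauge. Origin under its middle.
- sanding_block: Bystander: a cork sanding block 56 x 85 x 24 mm on the table behind the gauge. Origin under its middle.
- masking_tape: Bystander: a roll of tape, 75 mm across and 19 mm high, lying on the table behind the gauge. Origin under its middle.

How it is judged (in metres and radians):
On the way, in this order (a step that is already met when the one before it is completed fails the run):
1. the release pad is pressed while the carriage still stands away from the marked stop (value of joint release_pad above 0.002 m and horizontal distance between carriage_mid and marked_stop above 0.065 m), for 0.1 s.
2. the carriage reaches the marked stop with the pad still pressed (value of joint release_pad above 0.0015 m and horizontal distance between carriage_mid and marked_stop below 0.053 m), for 0.1 s.
At the end, for the whole second after the job is handed in: The carriage rests against the marked stop (gap under 3 mm), at rest, with the release pad up again (within 1.5 mm) (horizontal distance between carriage_mid and marked_stop below 0.053 m and value of joint release_pad below 0.0015 m and velocity of joint carriage between -0.005 and 0.005 m/s); the robot touches nothing.
It fails at once if the carriage is forced along or let go half way: part-way along the rail with the pad up (brake on) (value of joint release_pad below 0.0005 m and distance of carriage_mid from where it was at the start of the episode above 0.008 m and horizontal distance between carriage_mid and marked_stop above 0.06 m).
It fails at once if the carriage is gripped or rammed: the fingers bear on it with more than 60 N (contact force between the fingers and carriage above 60 N).
It fails at once if a bystander (spoon blank, sanding block or tape roll) is moved or lifted by more than 15 mm (distance of any of spoon, sanding_block, masking_tape from where it was at the start of the episode above 0.015 m).
It also fails if it takes over 32 s, if anything falls off the work surface, if the arm or the gripper's body presses on something with over 40 N, if the wrist force passes 120 N, or if a joint passes its speed limit or range.

## Working session

There is one attempt and no reset: what is moved stays moved. The work goes in short steps, Python scripts to look and compute and a shell command to move; the robot and the scene stay as the last step left them, time stands still between calls to the robot, and variables do not carry over. Pictures are saved under pics/ and viewed, at most 10 in all, crops included, and the job is handed in when it is done.

```bash
mkdir -p pics; python3 - <<'E'
from station import bot,optics
import cv2,numpy as np
print(bot.read_state())
for n in("scene","top"):
    cv2.imwrite(f"pics/{n}1.png",cv2.resize(optics.snapshot(n),(800,600),interpolation=cv2.INTER_CUBIC))
    print(n,optics.calibration(n))
print(optics.calibration("wrist"))
E
```

```text
{'clock': 0.0, 'qpos': array([ 1.10790371e+00,  2.21244477e-01,  1.52764172e+00, -1.71929775e-05,
        1.39471328e+00, -1.26085330e-01]), 'qvel': array([-7.59365890e-04,  6.80843410e-04,  7.10561689e-04,  3.91202007e-04,
       -2.18951282e-03,  7.45381717e-05]), 'tau': array([-1.65757715e-04, -4.96904790e+01, -3.89401460e+01, -3.54127326e-05,
        1.09249132e-02, -1.27465253e-05]), 'tool_pos': array([206.26583572, 589.31962012, 230.17169055]), 'eef_rot': array([-2.83142558e-04,  1.67607212e-01,  9.85853344e-01, -9.62668940e-04]), 'force': array([-0.23021905, -0.53601335, -0.42953312]), 'moment': array([-0.02170235, -0.02256024, -0.05064514]), 'finger_force': 0.0, 'width': 85.23721564566449}
scene {'camera_matrix': array([[381.32581036,   0.        , 251.3283831 ],
       [  0.        , 381.32581036, 189.96148232],
       [  0.        ,   0.        ,   1.        ]]), 'view': array([[ 8.76222263e-01, -4.81888376e-01, -4.25887043e-03,
        -3.87191743e+02],
       [ 2.38044338e-01,  4.25120417e-01,  8.73274026e-01,
        -2.17073124e+02],
       [-4.19010070e-01, -7.66195943
[... 491 characters left out ...]
       [-1.91524853e-01,  8.28018730e-03,  9.81452836e-01,
        -8.28751322e+02],
       [ 0.00000000e+00,  0.00000000e+00,  0.00000000e+00,
         1.00000000e+00]])}
{'camera_matrix': array([[300.88605851,   0.        , 258.00328328],
       [  0.        , 300.88605851, 191.54057497],
       [  0.        ,   0.        ,   1.        ]]), 'T_tool_cam': array([[ 9.21110194e-04,  9.45227321e-01,  3.26411493e-01,
         8.41794002e+01],
       [ 9.99999124e-01, -5.60246343e-04, -1.19955714e-03,
         8.51428633e-01],
       [-9.50983334e-04,  3.26412312e-01, -9.45227009e-01,
        -1.42907177e+02],
       [ 0.00000000e+00,  0.00000000e+00,  0.00000000e+00,
         1.00000000e+00]])}
```

View pics/top1.png

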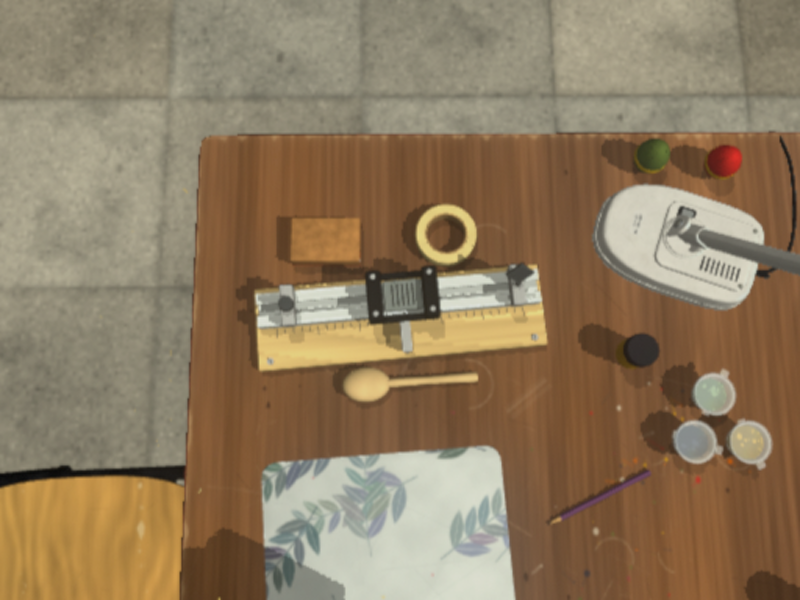

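View pics/scene1.png

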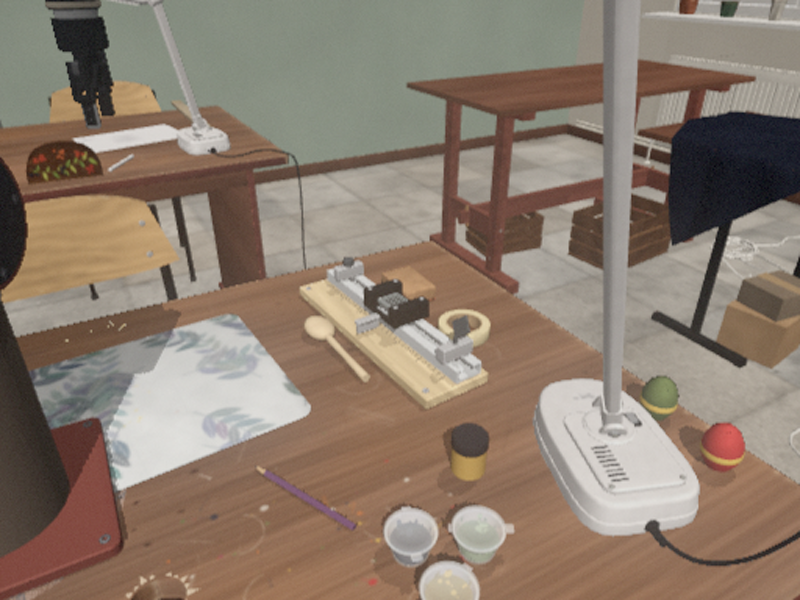

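The top view shows the gauge with the diamond stop at the right (520,275, toward world -y), the carriage at (403,295) and the plain stop at (287,303). The scene view confirms the diamond at (460,330). Next I measure these positions.

```bash
cat > h.py <<'E'
import numpy as np
from station import bot,optics
from scipy.spatial.transform import Rotation as R
def ray(n,u,v,z,st=None):
    c=optics.calibration(n);K=c["camera_matrix"]
    d=np.linalg.inv(K)@[u,v,1];d=d*[1,-1,-1]
    if n=="wrist":
        T=np.eye(4);w,x,y,q=st["eef_rot"];T[:3,:3]=R.from_quat([x,y,q,w]).as_matrix();T[:3,3]=st["tool_pos"];M=T@c["T_tool_cam"]
    else: M=np.linalg.inv(c["view"])
    o=M[:3,3];d=M[:3,:3]@d
    return o+d*(z-o[2])/d[2]
def axes(st):
    w,x,y,q=st["eef_rot"];return R.from_quat([x,y,q,w]).as_matrix()
E
python3 - <<'E'
from h import *
s=1.5625
for n,u,v,z in[("pad",403,295,50),("c00",256,291,15),("c01",538,266,15),("c11",547,345,15),("c10",261,370,15),("plain",287,303,60),("mark",520,275,75)]:
    print(n,ray("top",u/s,v/s,z).round(1))
for n,u,v,z in[("pad",397,306,50),("mark",460,330,72)]: print(n,ray("scene",u/s,v/s,z).round(1))
print(axes(bot.read_state()).round(3))
E
```

```text
pad [505.5 107.6  50. ]
c00 [518.4 286.4  15. ]
c01 [547.7 -59.8  15. ]
c11 [449.7 -66.4  15. ]
c10 [422.  277.8  15. ]
plain [495. 242.  60.]
mark [523.2 -26.4  75. ]
pad [502.   96.2  50. ]
mark [523.1 -28.2  72. ]
[[-0.944  0.33  -0.001]
 [ 0.33   0.944 -0.002]
 [ 0.    -0.002 -1.   ]]
```

```bash
python3 -m handwheel '[[[-0.02,-0.016,0.0],-1],[[-0.055,-0.045,0.005],-4],[[-0.1,-0.08,0.01],-7],[[-0.145,-0.12,0.015],-10],[[-0.19,-0.155,0.02],-13],[[-0.235,-0.19,0.025],-16],[[-0.28,-0.23,0.03],-18],[[-0.325,-0.265,0.035],-20],[[-0.37,-0.3,0.04],-22],[[-0.41,-0.335,0.045],-24],[[-0.435,-0.355,0.05],-24],[[-0.443,-0.363,0.05],-24],[[-0.443,-0.363,0.05],-24],[[-0.443,-0.363,0.05],-24]]' 1 30
python3 - <<'E'
from h import *
import cv2,pickle
st=bot.read_state();im=optics.snapshot("wrist")
pickle.dump(st,open("st1.pkl","wb"));print(st["tool_pos"],axes(st).round(3),st["force"],st["clock"])
cv2.imwrite("pics/w1.png",cv2.resize(im,(800,600),interpolation=cv2.INTER_CUBIC))
E
```

```text
clock: 1.85
tool_pos: [504.2, 101.9, 181.4]
eef_rot: [-0.0, -0.042, 0.999, 0.0]
force: [-0.5, 0.5, 0.6]
width: 0.4
finger_force: 0.0
[504.18179572 101.90713846 181.37783564] [[-0.997 -0.083 -0.   ]
 [-0.083  0.997  0.   ]
 [ 0.     0.    -1.   ]] [-0.54287781  0.53151127  0.58415711] 1.85
```

View pics/w1.png

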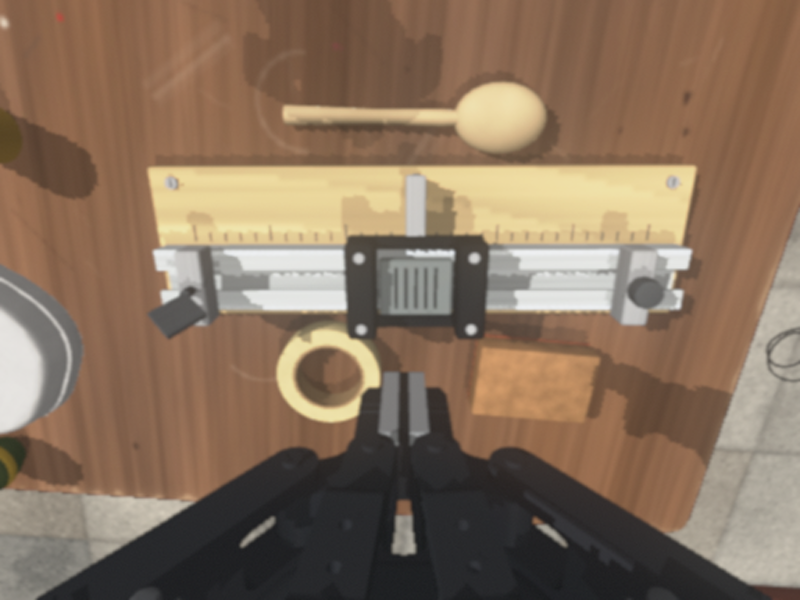

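The wrist view shows the pad centred at (414,287), the carriage bolts at (358,258), (474,258), (361,330) and (471,330), and the diamond stop on the left near (190,285). The gauge is aligned with the image.

```bash
python3 - <<'E'
from h import *
import pickle
st=pickle.load(open("st1.pkl","rb"));s=1.5625
A=axes(st)
for n,u,v,z in[("pad",414,287,50),("b1",358,258,62),("b2",474,258,62),("b3",361,330,62),("b4",471,330,62),("markblk",189,280,53),("padL",378,287,50),("padR",452,287,50),("cheekL",377,245,62),("cheekR",457,245,62),("railL",155,260,33),("railR",690,258,33)]:
    p=ray("wrist",u/s,v/s,z,st); print(n,p.round(1),(A.T@(p-st["tool_pos"])).round(1))
E
```

```text
pad [506.5 109.9  50. ] [ -3.    7.7 131.4]
b1 [488.1  75.7  62. ] [ 18.2 -24.8 119.4]
b2 [482.6 142.   62. ] [ 18.2  41.7 119.4]
b3 [532.6  79.9  62. ] [-26.5 -24.3 119.4]
b4 [527.  146.1  62. ] [-26.4  42.1 119.4]
markblk [512.5 -25.6  53. ] [   2.2 -127.8  128.3]
padL [508.4  88.   50. ] [ -3.1 -14.3 131.4]
padR [504.6 133.1  50. ] [ -3.   31.  131.4]
cheekL [479.7  86.1  62. ] [ 25.7 -13.8 119.4]
cheekR [475.8 131.3  62. ] [ 25.8  31.6 119.4]
railL [507.7 -55.2  33. ] [   9.5 -157.   148.3]
railR [477.9 284.1  33. ] [ 11.1 183.7 148.5]
```

```bash
python3 -m handwheel '[[[-0.002,0.003,0.02],0],[[-0.004,0.005,0.06],0],[[-0.004,0.005,0.1],0],[[-0.004,0.005,0.118],0],[[-0.004,0.005,0.122],0],[[-0.004,0.005,0.125],0],[[-0.004,0.005,0.128],0],[[-0.004,0.005,0.130],0],[[-0.004,0.005,0.130],0],[[-0.004,0.005,0.130],0]]'
python3 - <<'E'
from h import *
import cv2,pickle
st=bot.read_state();im=optics.snapshot("wrist")
print(st["tool_pos"],st["force"])
cv2.imwrite("pics/w2.png",cv2.resize(im[100:340,90:410],(800,600),interpolation=cv2.INTER_CUBIC))
E
```

```text
clock: 3.15
tool_pos: [508.4, 106.2, 51.5]
eef_rot: [0.0, -0.041, 0.999, -0.0]
force: [0.8, 0.0, -1.0]
width: -0.1
finger_force: 0.0
[508.43205061 106.15036054  51.5246408 ] [ 0.75365218  0.01895449 -0.96046305]
```

View pics/w2.png

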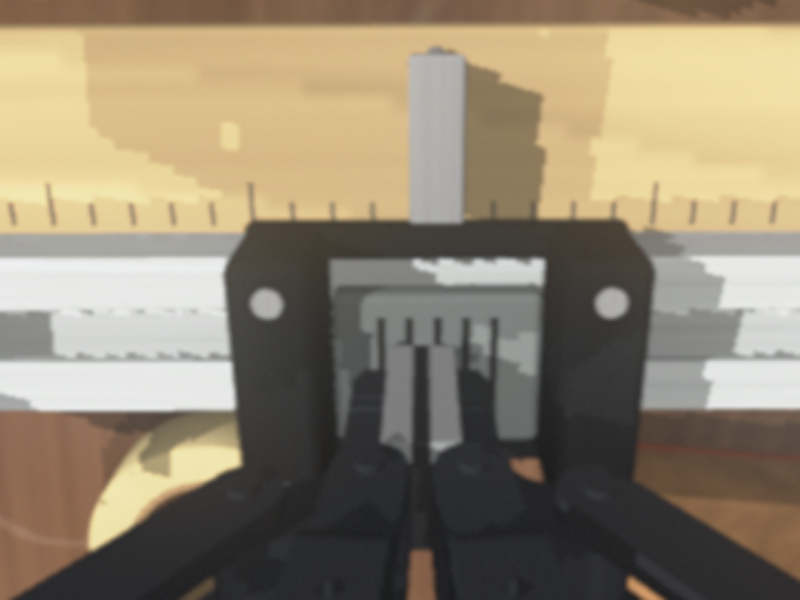

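The shut fingertips sit over the pad at about (420,350), clear of both cheeks, and slightly nearer the left one. No contact so far. I press next.

```bash
python3 -m handwheel '[[[0,0,0.002],0],[[0,0,0.004],0],[[0,0,0.0055],0],[[0,0,0.007],0],[[0,0,0.007],0],[[0,0,0.007],0]]'
```

```text
clock: 3.95
tool_pos: [508.7, 106.2, 46.0]
eef_rot: [0.0, -0.041, 0.999, -0.0]
force: [-6.1, -0.7, 14.5]
width: -0.1
finger_force: 7.1
```

```bash
python3 -m handwheel '[[[0,0,0.001],0],[[0,-0.002,0.001],0],[[0,-0.004,0.001],0],[[0,-0.006,0.001],0],[[0,-0.008,0.001],0],[[0,-0.012,0.001],0],[[0,-0.016,0.001],0],[[0,-0.020,0.001],0],[[0,-0.025,0.001],0],[[0,-0.03,0.001],0],[[0,-0.035,0.001],0],[[0,-0.04,0.001],0],[[0,-0.045,0.001],0],[[0,-0.05,0.001],0],[[0,-0.055,0.001],0],[[0,-0.06,0.001],0],[[0,-0.064,0.001],0],[[0,-0.066,0.001],0],[[0,-0.067,0.001],0],[[0,-0.067,0.001],0]]'
python3 - <<'E'
from h import *
import cv2,pickle
st=bot.read_state();im=optics.snapshot("wrist")
pickle.dump(st,open("st3.pkl","wb"))
print(st["tool_pos"],st["force"])
cv2.imwrite("pics/w3.png",cv2.resize(im[80:320,60:380],(800,600),interpolation=cv2.INTER_CUBIC))
E
```

```text
clock: 6.45
tool_pos: [514.4, 39.2, 45.9]
eef_rot: [0.0, -0.041, 0.999, -0.0]
force: [-9.1, 0.6, 21.4]
width: -0.2
finger_force: 10.8
[514.4481823   39.18776101  45.90752038] [-9.1412208   0.57991175 21.42766074]
```

View pics/w3.png

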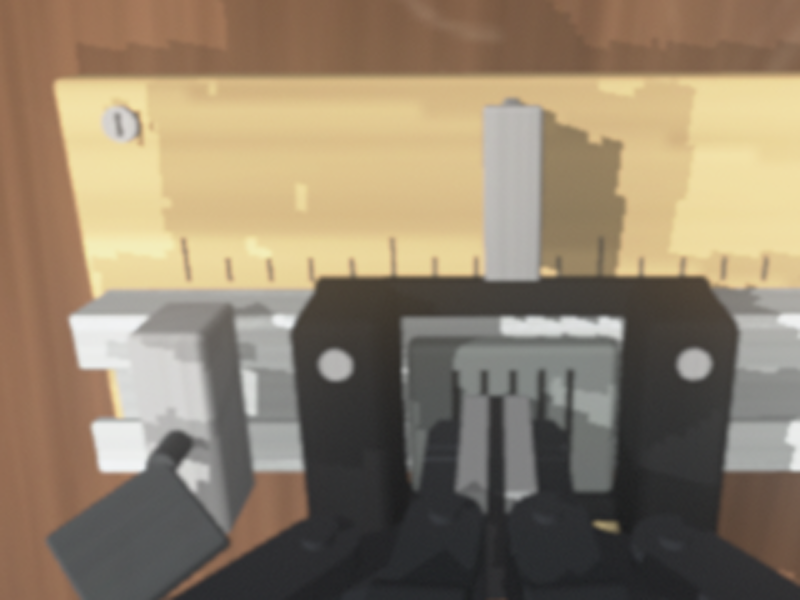

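The carriage moved with the pad down. The remaining gap lies between the block's right face at about x=235 and the carriage's left edge at about x=293 in the crop.

```bash
python3 - <<'E'
from h import *
import pickle
st=pickle.load(open("st3.pkl","rb"));A=axes(st)
for n,u,v,z in[("blkR",235,320,53),("blkL",137,330,53),("bolt1",336,365,62),("bolt2",694,365,62)]:
    p=ray("wrist",60+u/2.5,80+v/2.5,z,st); print(n,(A.T@(p-st["tool_pos"])).round(1))
E
python3 -m handwheel '[[[0,-0.002,0],0],[[0,-0.005,0],0],[[0,-0.008,0],0],[[0,-0.010,0],0],[[0,-0.012,0],0],[[0,-0.012,0],0]]'
```

```text
blkR [ 28.3 -49.6  -7.1]
blkL [ 26.2 -69.   -7.1]
bolt1 [ 23.  -28.5 -16.1]
bolt2 [ 23.1  38.  -16.1]
clock: 7.25
tool_pos: [515.5, 27.1, 45.9]
eef_rot: [0.0, -0.041, 0.999, -0.0]
force: [-9.4, -0.2, 21.6]
width: 0.1
finger_force: 10.7
```

```bash
python3 -m handwheel '[[[0,-0.001,0],0],[[0,-0.002,0],0],[[0,-0.003,0],0],[[0,-0.003,0],0]]'; python3 -m handwheel '[[[0,-0.001,0],0],[[0,-0.002,0],0],[[0,-0.003,0],0],[[0,-0.003,0],0]]'
```

```text
clock: 7.75
tool_pos: [515.7, 24.2, 45.9]
eef_rot: [0.0, -0.041, 0.999, -0.0]
force: [-8.2, 0.8, 21.3]
width: -0.1
finger_force: 10.7
clock: 8.25
tool_pos: [516.0, 21.2, 45.9]
eef_rot: [0.0, -0.041, 0.999, -0.0]
force: [-8.7, -0.9, 21.3]
width: 0.2
finger_force: 10.7
```

```bash
python3 -m handwheel '[[[0,-0.001,0],0],[[0,-0.002,0],0],[[0,-0.003,0],0],[[0,-0.003,0],0]]'; python3 -m handwheel '[[[0,-0.001,0],0],[[0,-0.002,0],0],[[0,-0.003,0],0],[[0,-0.003,0],0]]'
python3 - <<'E'
from h import *
import cv2,pickle
st=bot.read_state();im=optics.snapshot("wrist")
pickle.dump(st,open("st4.pkl","wb"))
cv2.imwrite("pics/w4.png",cv2.resize(im[80:320,60:380],(800,600),interpolation=cv2.INTER_CUBIC))
E
```

```text
clock: 8.75
tool_pos: [516.1, 20.2, 45.9]
eef_rot: [0.0, -0.041, 0.999, 0.001]
force: [-8.8, 7.6, 21.3]
width: 0.0
finger_force: 11.2
clock: 9.25
tool_pos: [517.1, 18.1, 45.9]
eef_rot: [0.001, -0.041, 0.999, 0.002]
force: [-4.9, 12.1, 19.5]
width: 0.3
finger_force: 9.6
```

View pics/w4.png

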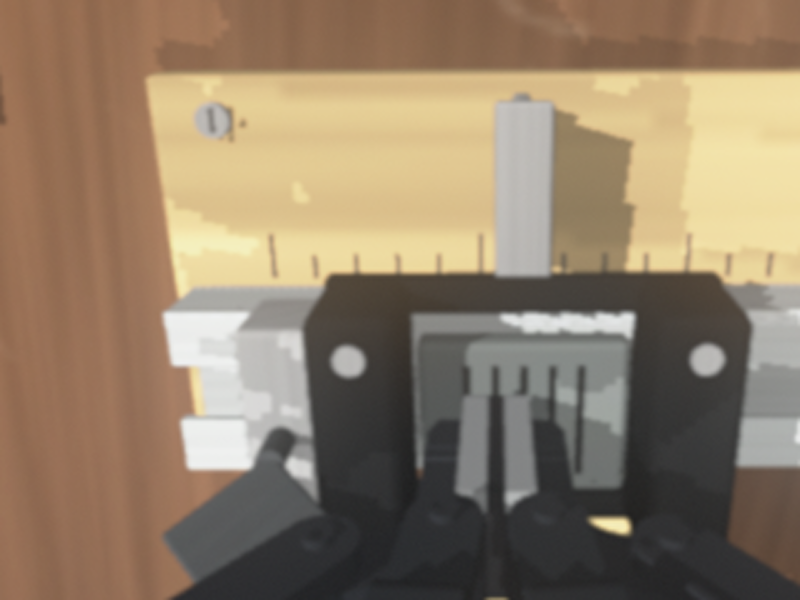

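The carriage now sits against the marked stop, with no gap left at about (305,340), and the reaction is 12 N along the rail. I lift straight up.

```bash
python3 -m handwheel '[[[0,0,0],0],[[0,0,-0.002],0],[[0,0,-0.004],0],[[0,0,-0.006],0],[[0,0,-0.008],0],[[0,0,-0.010],0],[[0,0,-0.013],0],[[0,0,-0.018],0],[[0,0,-0.03],0],[[0,0,-0.05],0],[[0,0,-0.08],0],[[0,0,-0.11],0],[[0,0,-0.12],0],[[0,0,-0.12],0],[[0,0,-0.12],0]]'
python3 - <<'E'
from h import *
import cv2
im=optics.snapshot("wrist")
cv2.imwrite("pics/w5.png",cv2.resize(im,(800,600),interpolation=cv2.INTER_CUBIC))
E
```

```text
clock: 11.18
tool_pos: [514.8, 15.6, 162.0]
eef_rot: [-0.001, -0.041, 0.999, 0.0]
force: [0.3, 0.5, 0.0]
width: -0.1
finger_force: 0.0
```

View pics/w5.png

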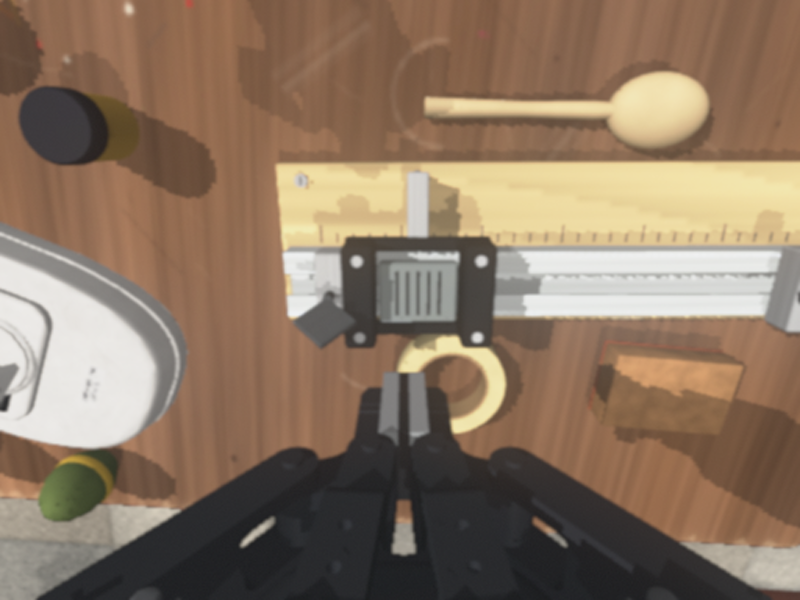

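The carriage (centre about 418,290) stands against the diamond stop at (325,310), the pad is up, and the robot is clear of everything.

```bash
python3 -c "
from station import bot
print(bot.job_done())"
```

```text
the job is handed in; nothing more can be done
None
```

I pushed the carriage home against the diamond-marked stop with the pad held down all the way, then lifted clear so the pad sprang up, and handed the job in at about 11 s; no verdict was returned.

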